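Rack the washed rollers in printing order

ROBOT

A 7-joint arm with a two-finger parallel gripper is mounted at the origin on a cart in front of the work surface, level with it; the furniture and walls round the work are solid. World frame = base frame: x ahead of the robot, y to its left, z up, the work surface at z = 0. Lengths are in m, angles in degrees, forces in N, time in s.
With the tool pointing down it reaches from about 0.425 to 0.875 m from the base axis. Payload 4.7 kg.
Tool frame: the origin (TCP) lies on the mounting face of the last link; the fingertips stand 182 mm ahead of it and the grasp point (between the pads) lies 164 mm ahead of it; z points along the fingers, y is the line along which they close (so a half turn about z gives the same grasp; the last joint's range is limited). The gripper opens to 87 mm and grips with 3 to 60 N. Pads are 19 mm wide; open, the fingers measure 117 mm over their backs; the gripper's body (75 mm by 190 mm) begins 51 mm behind the grasp point.
Start: joints at [-71.958, 18.392, -4.016, 83.108, 1.295, 78.541, -3.26], TCP at [0.193, 0.621, 0.405] pointing down, gripper open.
Joint ranges: [-163.93, 163.93], [-17.29, 119.83], [-79.2, 71.16], [3.27, 140.29], [-89.18, 269.18], [5.43, 117.66], [-154.24, 154.24]. Speed limits (degrees/s): [147.25, 147.25, 180, 180, 180, 180, 180].

INTERFACE

Orientations are given as [roll, pitch, yaw] about the fixed x, y, z axes, in that order (R = Rz(yaw) Ry(pitch) Rx(roll)).
In Python, from cell import env gives the robot as it stands.
- The arm moves only by the tool servo_tool, never from a script. Its argument "plan" is a list of rows, each an object with "xyz": the shift along the tool's x, y, z in cm, a list of three; "twist": the turn, a rotation vector about the tool's x, y, z in degrees, a list of three; "jaw": the closure, from 0 (fully open) to 1 (shut). In form: [{"xyz": [x, y, z], "twist": [wx, wy, wz], "jaw": jaw}, ...]. A call has 1 to 10 rows; each row is the pose to reach, as a shift and turn from the pose commanded when the call began, along the tool's axes at that moment; what a row does not reach only later rows make up. A row lasts 1/12 s, in which the tool goes at most 41.7 mm and 7.16 degrees, less where a joint would pass 70% of its speed; a pose out of reach is approached as far as the arm can. A call with a gripper value outside its range is refused whole. The fingers move at their own pace and stop on an object; "newtons" is the grip in N (left out, the last holds). Time passes only in rows, so rows that repeat a pose let the fingers close. It gives the time, the measured TCP pose, the force, the opening and the grip force at its end, in the units of the state.
- env.get_obs(): the state, without advancing time (a new reading comes with each control period).
- env.read_camera(name): name is "side" or "top"; returns a dict with "img" (420x560x3 uint8, red, green, blue), "camera_matrix" (3x3 intrinsics, pixels), "R" (3x3) and "t" (3): a world point X has camera coordinates R X + t. Camera axes: x right, y down, z forward; pixel columns grow to the right and rows downward; lengths in m; the calibration is good to about 2 mm. A picture is of the moment at which its call begins. There is no depth.
- env.sign_off(): hands the job in; it is judged then, once.
The state is a dict: "time_s": time; "qpos": joint angles; "joint_velocities": joint speeds; "effort": joint torques, N m; "tool_pos": TCP position; "tool_rot": TCP orientation; "force": force on the tool from outside, world axes, zero at the start; "wrist_torque": the same for the moment, N m; "grip_width": finger opening in m; "grasp_force": force on a finger pad.
Only numpy, scipy, OpenCV 4.12 (cv2) and the standard library are available. Lean on these libraries where they do the work, as an engineer would, in place of code of your own. Each camera call takes 0.05 s, during which the arm holds its last target. There are 200 camera calls.

TASK

The four washed rollers lie in the wire cradles of the wash-up tray in the order of the colour run. Move them all to the empty roller rack in the same order from left to right, each with both spindle ends down in an opposite pair of notches and its rubber roughly midway between the two cheeks. Never let a roller down on the worktop or the tray floor: the rubber must not pick up dirt.

Things in the scene. Friction and masses are not known exactly. Their poses are not given: they have to be found in the camera images.
- roller_a_center (a point): Centre (on the axis, half-way along) of the thinnest and shortest of four rollers: black rubber barrel 28 mm across, 64 mm long, on a bright steel spindle 12 mm thick, 164 mm long over all; thin brass collars; about 0.12 kg. x runs along the spindle; both ends alike. Grasp across the barrel from above; it may turn about its axis.
- roller_b_center (a point): Centre (on the axis, half-way along) of the second thinnest of four rollers: black rubber barrel 32 mm across, 72 mm long, on a bright steel spindle 12 mm thick, 164 mm long over all; thin brass collars; about 0.13 kg. x runs along the spindle; both ends alike. Grasp across the barrel from above; it may turn about its axis.
- roller_c_center (a point): Centre (on the axis, half-way along) of the second thickest of four rollers: black rubber barrel 36 mm across, 80 mm long, on a bright steel spindle 12 mm thick, 164 mm long over all; thin brass collars; about 0.15 kg. x runs along the spindle; both ends alike. Grasp across the barrel from above; it may turn about its axis.
- roller_d_center (a point): Centre (on the axis, half-way along) of the thickest and longest of four rollers: black rubber barrel 40 mm across, 88 mm long, on a bright steel spindle 12 mm thick, 164 mm long over all; thin brass collars; about 0.16 kg. x runs along the spindle; both ends alike. Grasp across the barrel from above; it may turn about its axis.
- cradle_a: Dark wire cradle holding roller_a at the start; one of four alike in a row in the wash-up tray, fixed. Two V forks 122 mm apart along x carry the bare spindle ends. Origin: midway, at its foot; a roller's axis lies 59 mm above it, along its x. Fork tips stand 70 mm above the foot.
- cradle_b: Dark wire cradle holding roller_b at the start; one of four alike in a row in the wash-up tray, fixed. Two V forks 122 mm apart along x carry the bare spindle ends. Origin: midway, at its foot; a roller's axis lies 59 mm above it, along its x. Fork tips stand 70 mm above the foot.
- cradle_c: Dark wire cradle holding roller_c at the start; one of four alike in a row in the wash-up tray, fixed. Two V forks 122 mm apart along x carry the bare spindle ends. Origin: midway, at its foot; a roller's axis lies 59 mm above it, along its x. Fork tips stand 70 mm above the foot.
- cradle_d: Dark wire cradle holding roller_d at the start; one of four alike in a row in the wash-up tray, fixed. Two V forks 122 mm apart along x carry the bare spindle ends. Origin: midway, at its foot; a roller's axis lies 59 mm above it, along its x. Fork tips stand 70 mm above the foot.
- wash_tray: Shallow aluminium tray, 190 (x) by 290 (y) mm, rim 18 mm high, fixed. The four cradles stand in it in a row at y = +111, +37, -37, -111 mm (which is where varies). Origin: centre of underside, z up, +y is its left end seen from the robot. It stands left or right of the rack.
- roller_rack: Empty rack, fixed: wooden base 160 (x) by 290 (y) mm, two upright aluminium cheeks with white-lined notches, inner faces at x = +-56 mm, outer +-66, tops 83 mm high. Four V notches each (32 mm wide at the mouth, 23 deep) at y = +111, +37, -37, -111 mm; the spindle ends drop into an opposite pair, which centres them. Seated axis: 70.5 mm above the origin, along x. Origin: centre of underside; +y = left end seen from the robot.

How it is judged:
By the outcome, as a careful person would: the job done as asked, in the order asked, and still so for the second after the job is handed in, with the robot touching nothing.
It also fails if it takes over 112 s, if anything falls off the work surface, if the arm or the gripper's body presses on something with over 40 N, if the wrist force passes 120 N, or if a joint passes its speed limit or range.

## Working session

There is one attempt and no reset: what is moved stays moved. The work goes in short steps, Python scripts to look and compute and a tool call to move; the robot and the scene stay as the last step left them, time stands still between calls to the robot, and variables do not carry over. Pictures are saved under pics/ and viewed, at most 14 in all, crops included, and the job is handed in when it is done.

Besides the shell and the picture viewer there is one more tool, called after "Request:" in YAML: its name, and indented under it one key for each argument. servo_tool: Moves the arm, as the interface text tells. Its arguments: {"type":"object","properties":{"plan":{"type":"array","items":{"type":"object","properties":{"xyz":{"type":"array","items":{"type":"number"}},"twist":{"type":"array","items":{"type":"number"}},"jaw":{"type":"number"}}}},"newtons":{"type":"number"}},"required":["plan"]}

```bash
ls; mkdir -p pics
python3 - <<'E'
from cell import env
import cv2,numpy as np,pickle
o=env.get_obs();print(o['tool_pos'],o['tool_rot'],o['grip_width'],o['time_s'])
d={}
for n in("top","side"):
    c=env.read_camera(n);d[n]=c
    cv2.imwrite(f"pics/{n}0.png",c["img"][:,:,::-1]);print(n,c["camera_matrix"],c["R"],c["t"])
pickle.dump(d,open("cams.pkl","wb"))
E
```

```text
pics
[0.19252504 0.62061271 0.40365535] [-1.79890096e+02  5.06320418e-03  1.62770275e+02] 0.08708360103383267 0.0
top [[417.91638662   0.         274.90250184]
 [  0.         417.91638662 209.94945319]
 [  0.           0.           1.        ]] [[ 0.01756588 -0.99943705 -0.02858361]
 [-0.99741751 -0.01552488 -0.0701234 ]
 [ 0.06964017  0.02974157 -0.99712872]] [-1.97927824e-04  5.45398197e-01  9.14288395e-01]
side [[449.13566054   0.         278.1670178 ]
 [  0.         449.13566054 216.52518908]
 [  0.           0.           1.        ]] [[ 0.91726063 -0.3976397  -0.02270698]
 [-0.26436578 -0.5652054  -0.78144327]
 [ 0.29789876  0.7227901  -0.62356299]] [-0.47146071  0.2015174   0.9191768 ]
```

View pics/top0.png

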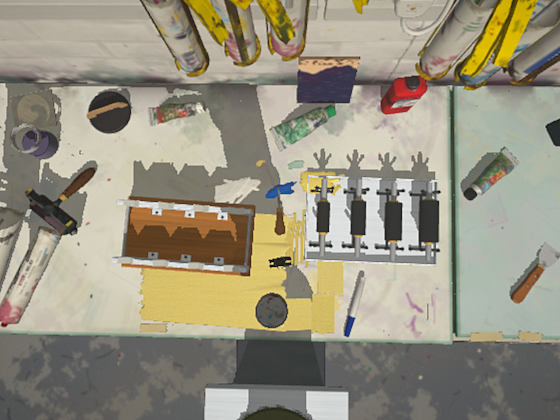

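View pics/side0.png

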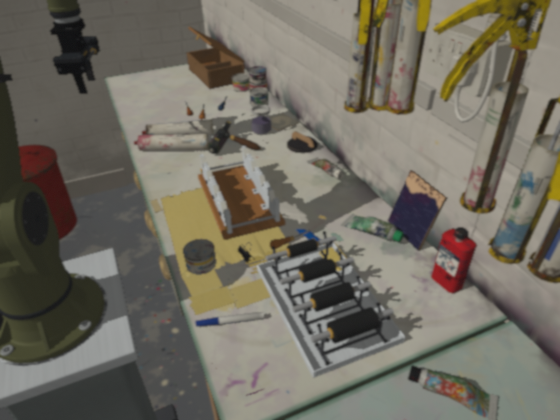

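The top view shows the rack on the left (about px 115–252, 200–275). The tray is on the right (305–437, 170–265), with rollers at columns 322, 357, 393 and 428, growing thicker to the right. I'll enlarge both areas.

Run:
```python
import cv2,pickle
d=pickle.load(open("cams.pkl","rb"));im=d["top"]["img"][:,:,::-1]
cv2.imwrite("pics/c1.png",cv2.resize(im[190:285,105:260],None,fx=5,fy=5,interpolation=cv2.INTER_CUBIC))
cv2.imwrite("pics/c2.png",cv2.resize(im[165:270,295:445],None,fx=5,fy=5,interpolation=cv2.INTER_CUBIC))
```

```text
(no output)
```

View pics/c1.png

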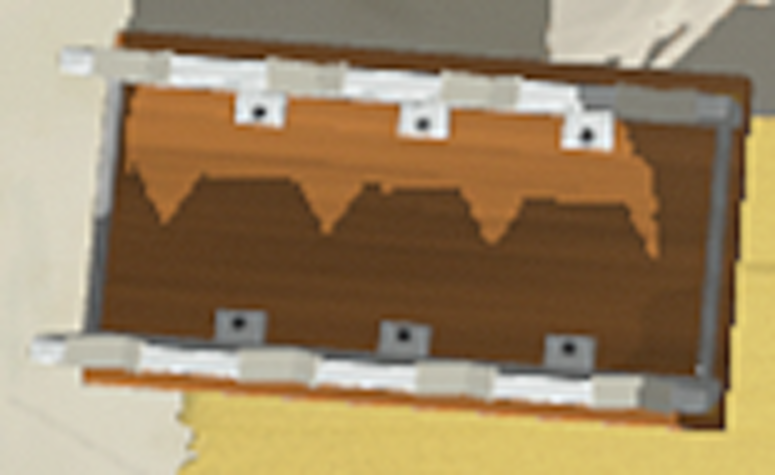

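View pics/c2.png

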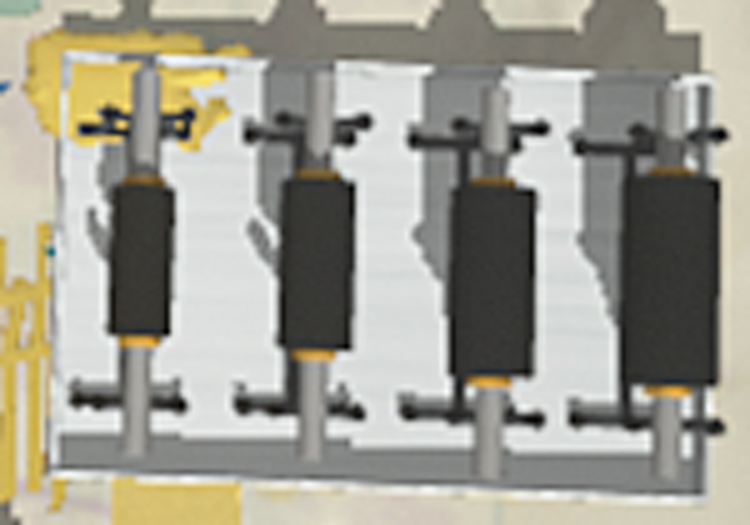

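The crops show the rack's beige notch linings: upper row near crop (132,66), (305,76), (480,88), lower row near (102,350), (277,364), (453,377), with the fourth pair in shadow. The rollers run thin to thick, left to right (a, b, c, d), barrels at about (141,258), (317,263), (493,280), (672,280). Next I'll compute poses by ray casting.

```bash
cat > h.py <<'E'
import numpy as np,cv2
def ray(c,p):
    K=c["camera_matrix"];R=c["R"];t=c["t"]
    d=R.T@np.linalg.solve(K,[p[0],p[1],1.]);return -R.T@t,d/np.linalg.norm(d)
def onplane(c,p,z):
    o,d=ray(c,p);return o+d*(z-o[2])/d[2]
def tri(c1,p1,c2,p2):
    o1,d1=ray(c1,p1);o2,d2=ray(c2,p2)
    s=np.linalg.lstsq(np.c_[d1,-d2],o2-o1,rcond=None)[0]
    a=o1+d1*s[0];b=o2+d2*s[1];return (a+b)/2,np.linalg.norm(a-b)
def proj(c,X):
    x=c["camera_matrix"]@(c["R"]@np.asarray(X)+c["t"]);return x[:2]/x[2]
def barrels(c,roi,thr=75,amin=250):
    x0,y0,x1,y1=roi;im=c["img"][y0:y1,x0:x1].astype(int)
    m=((im.max(2)<thr)).astype(np.uint8)
    m=cv2.morphologyEx(m,cv2.MORPH_OPEN,np.ones((5,5)))
    n,l,s,ce=cv2.connectedComponentsWithStats(m);out=[]
    for i in range(1,n):
        if s[i,4]>=amin:
            r=cv2.minAreaRect(np.argwhere(l==i)[:,::-1].astype(np.float32))
            out.append((ce[i]+[x0,y0],s[i,4],r[1],r[2]))
    return sorted(out,key=lambda q:q[0][0])
def rigid(L,W):
    L=np.array(L);W=np.array(W);lc=L.mean(0);wc=W.mean(0)
    H=(L-lc).T@(W-wc);a=np.arctan2(H[0,1]-H[1,0],H[0,0]+H[1,1])
    R=np.array([[np.cos(a),-np.sin(a)],[np.sin(a),np.cos(a)]])
    t=wc-R@lc;return R,t,np.degrees(a),np.linalg.norm((L@R.T+t)-W,axis=1)
E
python3 - <<'E'
from h import *;import pickle
np.set_printoptions(precision=4,suppress=True)
d=pickle.load(open("cams.pkl","rb"));T,S=d["top"],d["side"]
bt=barrels(T,(300,180,450,260));bs=barrels(S,(255,225,400,355))
print(bt);print(bs)
W=[]
for a,b in zip(bt,bs):
    X,e=tri(T,a[0],S,b[0]);P=onplane(T,a[0],.062);W.append(P[:2]);print(X,e,P)
# notches (crop -> image)
f=lambda p:(np.array(p)+.5)/5-.5+[105,190]
up=[(132,66),(305,76),(480,88)];lo=[(102,350),(277,364),(453,377)]
L=[(.061,y) for y in(.111,.037,-.037)]+[(-.061,y) for y in(.111,.037,-.037)]
Wn=[onplane(T,f(p),.083)[:2] for p in up+lo]
R,t,a,e=rigid(L,Wn);print("rack",t,a,e)
for y in(.111,.037,-.037,-.111):print(R@[0,y]+t)
# spindles
g=lambda p:(np.array(p)+.5)/5-.5+[295,165]
for u,l in [((146,62),(135,456)),((321,68),(311,460)),((497,84),(488,480)),((672,82),(667,480))]:
    A=onplane(T,g(u),.062);B=onplane(T,g(l),.062);v=A-B;print("sp",(A+B)/2,np.linalg.norm(v),np.degrees(np.arctan2(v[1],v[0])))
for i,z in zip(((62,55),(52,468),(705,497),(710,75)),(.018,)*4): print(onplane(T,g(i),z))
E
```

```text
[(array([322.7712, 216.6695]), np.int32(354), (11.805992126464844, 29.378755569458008), 2.602562189102173), (array([357.8152, 217.3614]), np.int32(487), (33.0, 14.0), 90.0), (array([392.9208, 220.5531]), np.int32(631), (37.0, 16.0), 90.0), (array([428.3861, 220.5198]), np.int32(808), (41.0, 19.0), 90.0)]
[(array([303.1672, 247.7302]), np.int32(341), (12.204561233520508, 30.029644012451172), 74.47589111328125), (array([317.5354, 268.7078]), np.int32(551), (17.424591064453125, 35.510868072509766), 72.89727020263672), (array([332.7312, 293.3949]), np.int32(904), (27.29124641418457, 42.212684631347656), 70.55996704101562), (array([356.4701, 324.0489]), np.int32(1187), (29.036376953125, 53.91813659667969), 80.7538833618164)]
[ 0.5313 -0.0951  0.0603] 0.0034565722818376637 [ 0.5296 -0.0943  0.062 ]
[ 0.5297 -0.1681  0.0641] 0.0009705779769600853 [ 0.5293 -0.1682  0.062 ]
[ 0.5242 -0.2411  0.0665] 0.0014108369327016296 [ 0.5238 -0.2419  0.062 ]
[ 0.528  -0.3178  0.0609] 0.006322632154646829 [ 0.5251 -0.316   0.062 ]
rack [0.4858 0.2032] -3.2951934000374377 [0.0019 0.0007 0.0004 0.001  0.0009 0.0012]
[0.4922 0.314 ]
[0.4879 0.2401]
[0.4837 0.1662]
[0.4794 0.0924]
sp [ 0.5307 -0.0941  0.062 ] 0.16750673380975786 -1.0435721779207536
sp [ 0.5298 -0.1682  0.062 ] 0.16622273394647524 -1.2373824375144755
sp [ 0.5234 -0.2423  0.062 ] 0.1673361448517467 -1.411371673970227
sp [ 0.525  -0.3162  0.062 ] 0.16776131031409697 -1.1667723745142977
[ 0.6238 -0.0618  0.018 ]
[ 0.4394 -0.0597  0.018 ]
[ 0.4321 -0.3456  0.018 ]
[ 0.6186 -0.3495  0.018 ]
```

Measurements agree well (rack residuals of 2 mm or less). I'll add a move helper and go to roller a.

```bash
cat >> h.py <<'E'
from scipy.spatial.transform import Rotation as Ro
def togo(o,xyz,yaw):
    "tool shift (cm) and twist (deg) to put the grasp point at xyz, pointing down with yaw"
    Rn=Ro.from_euler("xyz",o["tool_rot"],degrees=True);Rt=Ro.from_euler("xyz",[180,0,yaw],degrees=True)
    p=np.array(xyz)-Rt.apply([0,0,.164])
    return np.round(Rn.inv().apply(p-o["tool_pos"])*100,2),np.round((Rn.inv()*Rt).as_rotvec(degrees=True),2)
E
python3 - <<'E'
from h import *;from cell import env
print(togo(env.get_obs(),[.530,-.0943,.18],178.8))
E
```

```text
(array([-53.41, -58.28,   6.08]), array([-1.000e-01, -1.000e-02, -1.603e+01]))
```

Request:
servo_tool:
  plan:
    - {"xyz": [-2.7,-2.9,0],"twist": [0,0,-1.6],"jaw": 0.4}
    - {"xyz": [-5.4,-5.8,0],"twist": [0,0,-3.2],"jaw": 0.4}
    - {"xyz": [-8.1,-8.7,0],"twist": [0,0,-4.8],"jaw": 0.4}
    - {"xyz": [-10.8,-11.6,0],"twist": [0,0,-6.4],"jaw": 0.4}
    - {"xyz": [-13.5,-14.5,0],"twist": [0,0,-8],"jaw": 0.4}
    - {"xyz": [-16.2,-17.4,0],"twist": [0,0,-9.6],"jaw": 0.4}
    - {"xyz": [-18.9,-20.3,0],"twist": [0,0,-11.2],"jaw": 0.4}
    - {"xyz": [-21.6,-23.2,0],"twist": [0,0,-12.8],"jaw": 0.4}
    - {"xyz": [-24.3,-26.1,0],"twist": [0,0,-14.4],"jaw": 0.4}
    - {"xyz": [-27,-29,0],"twist": [0,0,-16],"jaw": 0.4}
  newtons: 20

```text
time_s: 0.93
tool_pos: [0.3649, 0.2618, 0.4045]
tool_rot: [180.0, -0.0, 178.9]
force: [1.5, -0.2, 0.6]
grip_width: 0.052
grasp_force: 0.0
```

Run:
```python
from h import *;from cell import env
o=env.get_obs();print(togo(o,[.530,-.0943,.18],178.8),o['qpos'],o['grip_width'])
```

```text
(array([-17.22, -35.27,   6.04]), array([ 0.01, -0.01,  0.06])) [-50.69680891  -6.65352145  10.80908859 110.40150541   1.2689785
  76.14309149  48.59218307] 0.05199241337286786
```

Request:
servo_tool:
  plan:
    - {"xyz": [-4,-3.4,0],"jaw": 0.45}
    - {"xyz": [-7.5,-7,0],"jaw": 0.45}
    - {"xyz": [-10,-10.5,0],"jaw": 0.45}
    - {"xyz": [-12,-14,0],"jaw": 0.45}
    - {"xyz": [-14,-17.8,0.5],"jaw": 0.45}
    - {"xyz": [-15.5,-21.5,1.5],"jaw": 0.45}
    - {"xyz": [-16.5,-25,3],"jaw": 0.45}
    - {"xyz": [-17,-28.5,4],"jaw": 0.45}
    - {"xyz": [-17.2,-32,5],"jaw": 0.45}
    - {"xyz": [-17.2,-35.3,6],"jaw": 0.45}

```text
validation failed for argument at $.pl...
```

Request:
servo_tool:
  plan:
    - {"xyz": [0,0,0],"jaw": 0.45}
    - {"xyz": [0,0,0],"jaw": 0.45}
    - {"xyz": [0,0,0],"jaw": 0.45}

```text
validation failed for argument at $.pl...
```

Run:
```python
from h import *;from cell import env
o=env.get_obs();print(togo(o,[.530,-.0943,.061],178.8),o['qpos'],o['grip_width'])
ims=[env.read_camera(n)["img"][:,:,::-1] for n in("top","side")]
cv2.imwrite("pics/h1.png",np.hstack([cv2.resize(ims[0][150:300,230:430],(400,300)),cv2.resize(ims[1][150:300,200:400],(400,300))]))
```

```text
(array([-17.23, -35.27,  17.94]), array([ 0.01, -0.01,  0.06])) [-50.69680891  -6.65352145  10.80908859 110.40150541   1.2689785
  76.14309149  48.59218307] 0.05199241337286786
```

View pics/h1.png

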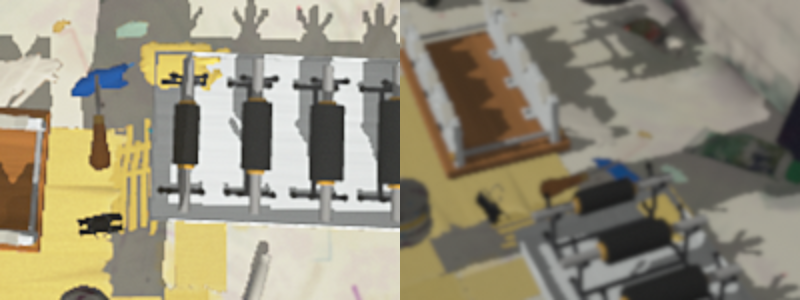

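The calls were refused because twist is required in every row, so the arm has not moved. The picture shows only the undisturbed rack and tray. I'll resend with twist included.

Request:
servo_tool:
  plan:
    - {"xyz": [-4,-3.4,0],"twist": [0,0,0],"jaw": 0.45}
    - {"xyz": [-7.5,-7,0],"twist": [0,0,0],"jaw": 0.45}
    - {"xyz": [-10,-10.5,0],"twist": [0,0,0],"jaw": 0.45}
    - {"xyz": [-12,-14,0],"twist": [0,0,0],"jaw": 0.45}
    - {"xyz": [-14,-17.8,0.5],"twist": [0,0,0],"jaw": 0.45}
    - {"xyz": [-15.5,-21.5,1.5],"twist": [0,0,0],"jaw": 0.45}
    - {"xyz": [-16.5,-25,3],"twist": [0,0,0],"jaw": 0.45}
    - {"xyz": [-17,-28.5,4],"twist": [0,0,0],"jaw": 0.45}
    - {"xyz": [-17.2,-32,5],"twist": [0,0,0],"jaw": 0.45}
    - {"xyz": [-17.2,-35.3,6],"twist": [0,0,0],"jaw": 0.45}

```text
time_s: 1.87
tool_pos: [0.5292, -0.0941, 0.344]
tool_rot: [-180.0, 0.0, 178.8]
force: [0.7, 0.1, -0.5]
grip_width: 0.048
grasp_force: 0.0
```

Request:
servo_tool:
  plan:
    - {"xyz": [0,0,0],"twist": [0,0,0],"jaw": 0.45}
    - {"xyz": [0,0,0],"twist": [0,0,0],"jaw": 0.45}
    - {"xyz": [0,0,0],"twist": [0,0,0],"jaw": 0.45}

```text
time_s: 2.12
tool_pos: [0.529, -0.0919, 0.3445]
tool_rot: [180.0, -0.0, 178.8]
force: [-0.4, 1.2, -0.3]
grip_width: 0.0478
grasp_force: 0.0
```

Run:
```python
from h import *;from cell import env
o=env.get_obs();print(togo(o,[.530,-.0943,.061],178.8),o['qpos'],o['grip_width'])
ims=[env.read_camera(n)["img"][:,:,::-1] for n in("top","side")]
cv2.imwrite("pics/h2.png",np.hstack([cv2.resize(ims[0][150:300,230:430],(400,300)),cv2.resize(ims[1][150:300,200:400],(400,300))]))
```

```text
(array([-0.11, -0.24, 11.95]), array([ 0.04, -0.03, -0.03])) [-26.16273972   7.4084215   36.02474741 104.98476715  -4.69352739
  69.11626092 100.08405703] 0.04776170281000238
```

View pics/h2.png

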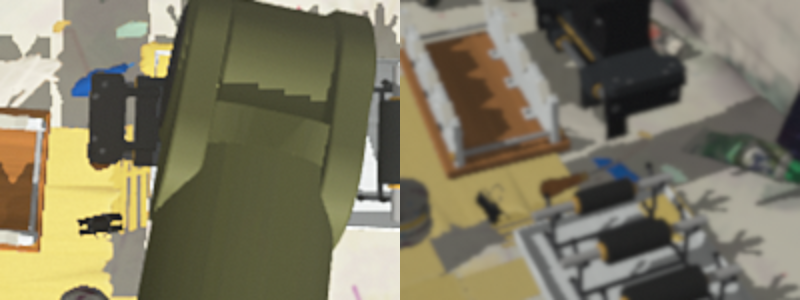

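The side view shows the gripper hovering over the left end of the tray, clear of everything. Descending to roller a and gripping.

Request:
servo_tool:
  plan:
    - {"xyz": [-0.1,-0.2,2],"twist": [0,0,0],"jaw": 0.45}
    - {"xyz": [-0.1,-0.2,4.5],"twist": [0,0,0],"jaw": 0.45}
    - {"xyz": [-0.1,-0.2,7],"twist": [0,0,0],"jaw": 0.45}
    - {"xyz": [-0.1,-0.2,9],"twist": [0,0,0],"jaw": 0.45}
    - {"xyz": [-0.1,-0.2,10.5],"twist": [0,0,0],"jaw": 0.45}
    - {"xyz": [-0.1,-0.2,11.5],"twist": [0,0,0],"jaw": 0.45}
    - {"xyz": [-0.1,-0.2,11.9],"twist": [0,0,0],"jaw": 0.45}
    - {"xyz": [-0.1,-0.2,11.9],"twist": [0,0,0],"jaw": 0.45}
    - {"xyz": [-0.1,-0.2,11.9],"twist": [0,0,0],"jaw": 0.45}

```text
time_s: 2.97
tool_pos: [0.5304, -0.0943, 0.2265]
tool_rot: [180.0, 0.1, 178.8]
force: [0.3, -0.1, 0.8]
grip_width: 0.0482
grasp_force: 0.0
```

Request:
servo_tool:
  plan:
    - {"xyz": [0,0,0],"twist": [0,0,0],"jaw": 0.55}
    - {"xyz": [0,0,0],"twist": [0,0,0],"jaw": 0.62}
    - {"xyz": [0,0,0],"twist": [0,0,0],"jaw": 0.72}
    - {"xyz": [0,0,0],"twist": [0,0,0],"jaw": 0.8}
    - {"xyz": [0,0,0],"twist": [0,0,0],"jaw": 0.8}
    - {"xyz": [0,0,0],"twist": [0,0,0],"jaw": 0.8}
    - {"xyz": [0,0,0],"twist": [0,0,0],"jaw": 0.8}
  newtons: 20

```text
time_s: 3.55
tool_pos: [0.5301, -0.0946, 0.2261]
tool_rot: [180.0, 0.0, 178.8]
force: [1.1, 0.9, 2.1]
grip_width: 0.0277
grasp_force: 20.0
```

Request:
servo_tool:
  plan:
    - {"xyz": [0,0,-0.5],"twist": [0,0,0],"jaw": 0.8}
    - {"xyz": [0,0,-1.5],"twist": [0,0,0],"jaw": 0.8}
    - {"xyz": [0,0,-3],"twist": [0,0,0],"jaw": 0.8}
    - {"xyz": [0,0,-5],"twist": [0,0,0],"jaw": 0.8}
    - {"xyz": [0,0,-7],"twist": [0,0,0],"jaw": 0.8}
    - {"xyz": [0,0,-9],"twist": [0,0,0],"jaw": 0.8}
    - {"xyz": [0,0,-10.5],"twist": [0,0,0],"jaw": 0.8}
    - {"xyz": [0,0,-11],"twist": [0,0,0],"jaw": 0.8}
    - {"xyz": [0,0,-11],"twist": [0,0,0],"jaw": 0.8}

```text
time_s: 4.3
tool_pos: [0.5302, -0.0952, 0.3375]
tool_rot: [180.0, 0.2, 178.8]
force: [0.0, 0.3, -1.0]
grip_width: 0.0273
grasp_force: 20.0
```

Run:
```python
from h import *;from cell import env
o=env.get_obs();print(togo(o,[.4922,.314,.17],176.7),o['grip_width'],o['force'])
c=env.read_camera("side");cv2.imwrite("pics/h3.png",cv2.resize(c["img"][150:350,200:420,::-1],None,fx=2.5,fy=2.5))
```

```text
(array([ 4.69, 40.83,  0.34]), array([0.02, 0.18, 2.05])) 0.027304660738714112 [ 0.01232155  0.327769   -1.03620659]
```

View pics/h3.png

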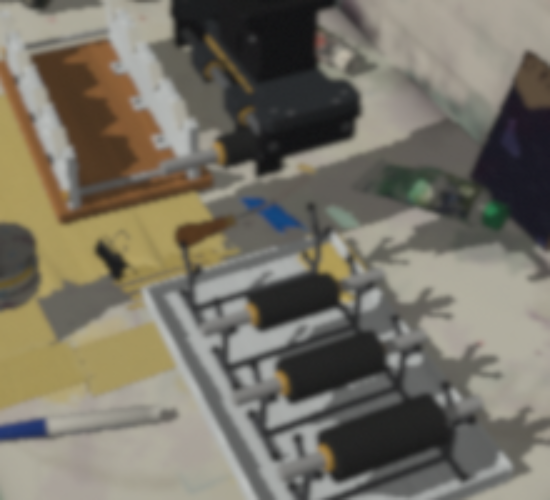

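The side view shows roller a level in the gripper, with the other three undisturbed. Carrying it to the left slot.

Request:
servo_tool:
  plan:
    - {"xyz": [0.2,2,0],"twist": [0,0,0],"jaw": 0.8}
    - {"xyz": [0.6,5,0],"twist": [0,0,0],"jaw": 0.8}
    - {"xyz": [1,8.5,0],"twist": [0,0,0.5],"jaw": 0.8}
    - {"xyz": [1.4,12,0],"twist": [0,0,0.8],"jaw": 0.8}
    - {"xyz": [1.8,15.5,0],"twist": [0,0,1.2],"jaw": 0.8}
    - {"xyz": [2.2,19,0],"twist": [0,0,1.5],"jaw": 0.8}
    - {"xyz": [2.6,22.5,0],"twist": [0,0,1.8],"jaw": 0.8}
    - {"xyz": [3,26,0],"twist": [0,0,2],"jaw": 0.8}
    - {"xyz": [3.4,29.5,0],"twist": [0,0,2.05],"jaw": 0.8}
    - {"xyz": [3.8,33,0],"twist": [0,0,2.05],"jaw": 0.8}

```text
time_s: 5.18
tool_pos: [0.4981, 0.2373, 0.3341]
tool_rot: [-179.9, -0.1, 176.7]
force: [0.8, 0.0, -1.1]
grip_width: 0.0274
grasp_force: 20.0
```

Request:
servo_tool:
  plan:
    - {"xyz": [0.4,3,0],"twist": [0,0,0],"jaw": 0.8}
    - {"xyz": [0.7,5.5,0],"twist": [0,0,0],"jaw": 0.8}
    - {"xyz": [0.8,7,0],"twist": [0,0,0],"jaw": 0.8}
    - {"xyz": [0.8,7.6,0],"twist": [0,0,0],"jaw": 0.8}
    - {"xyz": [0.8,7.6,0],"twist": [0,0,0],"jaw": 0.8}
    - {"xyz": [0.8,7.6,0],"twist": [0,0,0],"jaw": 0.8}
    - {"xyz": [0.8,7.6,0],"twist": [0,0,0],"jaw": 0.8}

```text
time_s: 5.77
tool_pos: [0.4962, 0.3099, 0.3356]
tool_rot: [-179.9, 0.0, 176.5]
force: [-1.1, -0.3, -0.5]
grip_width: 0.0273
grasp_force: 20.0
```

Run:
```python
from h import *;from cell import env
o=env.get_obs();print(togo(o,[.4922,.314,.0705],176.7),o['tool_rot'],o['grip_width'],o['force'])
c=[env.read_camera("top")["img"][150:300,80:280,::-1],env.read_camera("side")["img"][100:250,140:340,::-1]]
cv2.imwrite("pics/h4.png",cv2.resize(np.hstack(c),None,fx=2,fy=2))
```

```text
(array([ 0.42,  0.4 , 10.11]), array([-0.08,  0.  , -0.17])) [-1.79924349e+02  4.04697116e-04  1.76531568e+02] 0.027256996780470062 [-1.1331162  -0.31473811 -0.54894413]
```

View pics/h4.png

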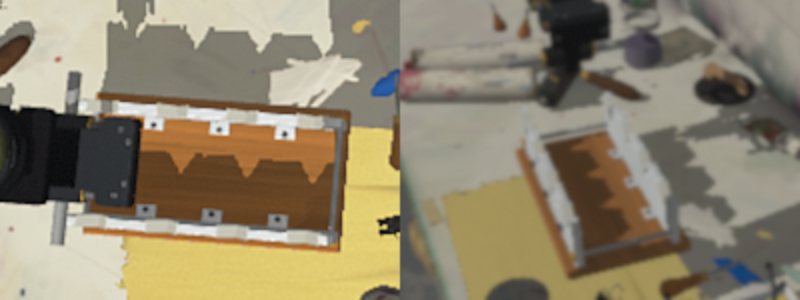

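The top view shows the spindle ends left of the rack's left slot, at px about (116,187) and (109,271); that offset is parallax from height. I'll lower to just above the notches and check there.

Request:
servo_tool:
  plan:
    - {"xyz": [0.4,0.4,1],"twist": [0,0,0],"jaw": 0.8}
    - {"xyz": [0.4,0.4,3],"twist": [0,0,0],"jaw": 0.8}
    - {"xyz": [0.4,0.4,5],"twist": [0,0,0],"jaw": 0.8}
    - {"xyz": [0.4,0.4,6.2],"twist": [0,0,0],"jaw": 0.8}
    - {"xyz": [0.4,0.4,6.8],"twist": [0,0,0],"jaw": 0.8}
    - {"xyz": [0.4,0.4,6.8],"twist": [0,0,0],"jaw": 0.8}
    - {"xyz": [0.4,0.4,6.8],"twist": [0,0,0],"jaw": 0.8}

```text
time_s: 6.45
tool_pos: [0.4918, 0.3165, 0.268]
tool_rot: [180.0, 0.0, 176.7]
force: [-0.2, -0.8, -0.4]
grip_width: 0.0273
grasp_force: 20.0
```

Run:
```python
from h import *;from cell import env
o=env.get_obs();print(o['tool_pos'],togo(o,[.4922,.314,.0705],176.7),o['tool_rot'],o['force'])
T=env.read_camera("top");S=env.read_camera("side")
np.savez("last.npz",top=T["img"],side=S["img"])
c=[T["img"][190:290,90:190,::-1],S["img"][100:200,170:270,::-1]]
cv2.imwrite("pics/h5.png",cv2.resize(np.hstack(c),None,fx=4,fy=4,interpolation=cv2.INTER_CUBIC))
```

```text
[0.49178272 0.31647198 0.26798826] (array([-0.06, -0.24,  3.35]), array([ 0.01,  0.01, -0.  ])) [1.79992481e+02 1.46755663e-02 1.76698400e+02] [-0.18017844 -0.77175519 -0.3647842 ]
```

View pics/h5.png

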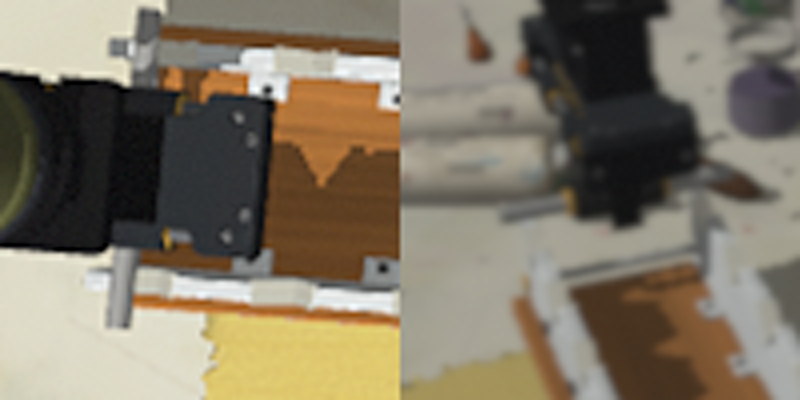

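Run:
```python
from h import *;import pickle
T=pickle.load(open("cams.pkl","rb"))["top"]
g=lambda p:(np.array(p)+.5)/4-.5+[90,190]
A=onplane(T,g((149,10)),.104);B=onplane(T,g((118,326)),.104);v=A-B
print((A+B)/2,np.linalg.norm(v),np.degrees(np.arctan2(v[1],v[0])))
```

```text
[0.49068318 0.31604141 0.104     ] 0.16170352485079365 -3.197544760017709
```

The camera and arm pose agree to about 1 mm. Correcting y by −2.4 mm and seating the roller slowly.

Request:
servo_tool:
  plan:
    - {"xyz": [0,-0.2,0.3],"twist": [0,0,0],"jaw": 0.8}
    - {"xyz": [0,-0.2,0.8],"twist": [0,0,0],"jaw": 0.8}
    - {"xyz": [0,-0.2,1.3],"twist": [0,0,0],"jaw": 0.8}
    - {"xyz": [0,-0.2,1.8],"twist": [0,0,0],"jaw": 0.8}
    - {"xyz": [0,-0.2,2.3],"twist": [0,0,0],"jaw": 0.8}
    - {"xyz": [0,-0.2,2.7],"twist": [0,0,0],"jaw": 0.8}
    - {"xyz": [0,-0.2,3.0],"twist": [0,0,0],"jaw": 0.8}
    - {"xyz": [0,-0.2,3.2],"twist": [0,0,0],"jaw": 0.8}
    - {"xyz": [0,-0.2,3.2],"twist": [0,0,0],"jaw": 0.8}

```text
time_s: 7.3
tool_pos: [0.4915, 0.3142, 0.2355]
tool_rot: [-180.0, -0.0, 176.7]
force: [-0.3, -1.0, -0.1]
grip_width: 0.027
grasp_force: 20.0
```

Request:
servo_tool:
  plan:
    - {"xyz": [0,0,0.1],"twist": [0,0,0],"jaw": 0.8}
    - {"xyz": [0,0,0.2],"twist": [0,0,0],"jaw": 0.8}
    - {"xyz": [0,0,0.2],"twist": [0,0,0],"jaw": 0.8}
    - {"xyz": [0,0,0.2],"twist": [0,0,0],"jaw": 0.8}

```text
time_s: 7.63
tool_pos: [0.4916, 0.3141, 0.2352]
tool_rot: [-180.0, -0.0, 176.7]
force: [-2.7, -3.9, 8.1]
grip_width: 0.0277
grasp_force: 20.0
```

Contact registers at 8 N, so the roller is seated. Opening and retracting upward.

Request:
servo_tool:
  plan:
    - {"xyz": [0,0,0.1],"twist": [0,0,0],"jaw": 0.65}
    - {"xyz": [0,0,0.1],"twist": [0,0,0],"jaw": 0.6}
    - {"xyz": [0,0,0.1],"twist": [0,0,0],"jaw": 0.5}
    - {"xyz": [0,0,0.1],"twist": [0,0,0],"jaw": 0.42}
    - {"xyz": [0,0,0.1],"twist": [0,0,0],"jaw": 0.42}

```text
time_s: 8.05
tool_pos: [0.4915, 0.3147, 0.2327]
tool_rot: [180.0, 0.0, 176.7]
force: [-0.4, 0.6, -0.2]
grip_width: 0.046
grasp_force: 0.0
```

Request:
servo_tool:
  plan:
    - {"xyz": [0,0,-0.5],"twist": [0,0,0],"jaw": 0.42}
    - {"xyz": [0,0,-1.5],"twist": [0,0,0],"jaw": 0.42}
    - {"xyz": [0,0,-3],"twist": [0,0,0],"jaw": 0.42}
    - {"xyz": [0,0,-5],"twist": [0,0,0],"jaw": 0.42}
    - {"xyz": [0,0,-7],"twist": [0,0,0],"jaw": 0.42}
    - {"xyz": [0,0,-9],"twist": [0,0,0],"jaw": 0.42}
    - {"xyz": [0,0,-10],"twist": [0,0,0],"jaw": 0.42}
    - {"xyz": [0,0,-10],"twist": [0,0,0],"jaw": 0.42}

```text
time_s: 8.72
tool_pos: [0.4924, 0.3149, 0.3363]
tool_rot: [179.8, 0.3, 176.7]
force: [0.2, 0.2, 0.4]
grip_width: 0.0506
grasp_force: 0.0
```

Run:
```python
from h import *;from cell import env
o=env.get_obs();print(o['tool_pos'],o['qpos'],togo(o,[.529,-.1682,.17],178.8))
```

```text
[0.49239736 0.31492452 0.33628664] [-51.59254882  12.94327897  18.86901762  98.7324234   -4.50380346
  68.71001409  55.15387791] (array([ -6.43, -48.02,   0.06]), array([ 0.24,  0.26, -2.09]))
```

Moving to roller b.

Request:
servo_tool:
  plan:
    - {"xyz": [-0.4,-3,0],"twist": [0,0,0],"jaw": 0.42}
    - {"xyz": [-0.8,-6.5,0],"twist": [0,0,-0.4],"jaw": 0.42}
    - {"xyz": [-1.3,-10,0],"twist": [0,0,-0.8],"jaw": 0.42}
    - {"xyz": [-1.8,-13.5,0],"twist": [0,0,-1.2],"jaw": 0.42}
    - {"xyz": [-2.3,-17,0],"twist": [0,0,-1.6],"jaw": 0.42}
    - {"xyz": [-2.8,-20.5,0],"twist": [0,0,-2.1],"jaw": 0.42}
    - {"xyz": [-3.3,-24,0],"twist": [0,0,-2.1],"jaw": 0.42}
    - {"xyz": [-3.8,-27.5,0],"twist": [0,0,-2.1],"jaw": 0.42}
    - {"xyz": [-4.3,-31,0],"twist": [0,0,-2.1],"jaw": 0.42}
    - {"xyz": [-4.8,-34.5,0],"twist": [0,0,-2.1],"jaw": 0.42}

```text
time_s: 9.55
tool_pos: [0.519, -0.0343, 0.3319]
tool_rot: [180.0, -0.1, 178.8]
force: [1.4, -0.1, -0.2]
grip_width: 0.0509
grasp_force: 0.0
```

Request:
servo_tool:
  plan:
    - {"xyz": [-0.5,-3.5,0],"twist": [0,0,0],"jaw": 0.42}
    - {"xyz": [-1,-7,0],"twist": [0,0,0],"jaw": 0.42}
    - {"xyz": [-1.4,-10,0],"twist": [0,0,0],"jaw": 0.42}
    - {"xyz": [-1.6,-12.5,0],"twist": [0,0,0],"jaw": 0.42}
    - {"xyz": [-1.6,-13.5,0],"twist": [0,0,0],"jaw": 0.42}
    - {"xyz": [-1.6,-13.5,0],"twist": [0,0,0],"jaw": 0.42}
    - {"xyz": [-1.6,-13.5,0],"twist": [0,0,0],"jaw": 0.42}
    - {"xyz": [-1.6,-13.5,0],"twist": [0,0,0],"jaw": 0.42}
    - {"xyz": [-1.6,-13.5,0],"twist": [0,0,0],"jaw": 0.42}

```text
time_s: 10.3
tool_pos: [0.5332, -0.1656, 0.3325]
tool_rot: [179.9, -0.0, 179.0]
force: [-0.3, 0.0, -0.5]
grip_width: 0.0507
grasp_force: 0.0
```

Run:
```python
from h import *;from cell import env
o=env.get_obs();print(o['tool_pos'],o['qpos'],togo(o,[.529,-.1682,.061],178.8),o['grip_width'])
T=env.read_camera("top");S=env.read_camera("side")
c=[T["img"][190:290,90:190,::-1],S["img"][100:200,170:270,::-1]]
cv2.imwrite("pics/h6.png",cv2.resize(np.hstack(c),None,fx=4,fy=4,interpolation=cv2.INTER_CUBIC))
```

```text
[ 0.5332254  -0.16561505  0.33247645] [-20.31357181  11.49577634  39.29322145 103.0085239   -7.87646863
  68.27216389 110.36547666] (array([ 0.41, -0.28, 10.75]), array([ 0.07, -0.02,  0.22])) 0.050696296627227445
```

View pics/h6.png

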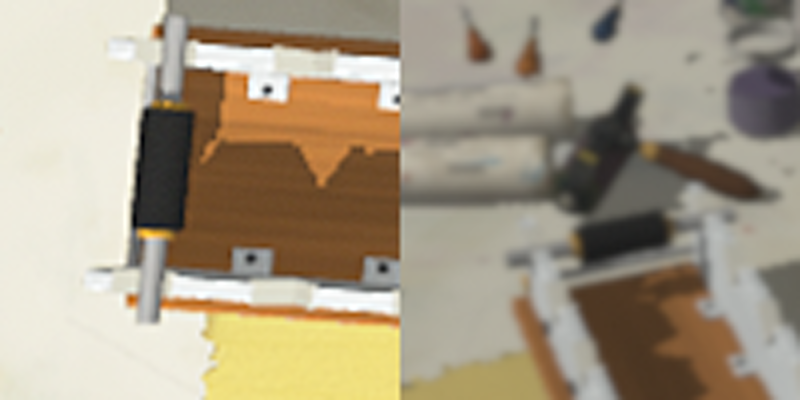

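Roller a sits in the leftmost notch pair: barrel at crop (163,168), midway between the cheeks, with both ends in the notches. Descending on roller b.

Request:
servo_tool:
  plan:
    - {"xyz": [0.2,-0.2,1],"twist": [0,0,0],"jaw": 0.42}
    - {"xyz": [0.4,-0.25,3.5],"twist": [0,0,0.2],"jaw": 0.42}
    - {"xyz": [0.4,-0.25,6],"twist": [0,0,0.2],"jaw": 0.42}
    - {"xyz": [0.4,-0.25,8],"twist": [0,0,0.2],"jaw": 0.42}
    - {"xyz": [0.4,-0.25,9.5],"twist": [0,0,0.2],"jaw": 0.42}
    - {"xyz": [0.4,-0.25,10.4],"twist": [0,0,0.2],"jaw": 0.42}
    - {"xyz": [0.4,-0.25,10.7],"twist": [0,0,0.2],"jaw": 0.42}
    - {"xyz": [0.4,-0.25,10.7],"twist": [0,0,0.2],"jaw": 0.42}
    - {"xyz": [0.4,-0.25,10.7],"twist": [0,0,0.2],"jaw": 0.42}

```text
time_s: 11.15
tool_pos: [0.5291, -0.1705, 0.2263]
tool_rot: [-180.0, 0.1, 178.6]
force: [0.5, -1.0, 0.3]
grip_width: 0.0507
grasp_force: 0.0
```

Request:
servo_tool:
  plan:
    - {"xyz": [0,0,0],"twist": [0,0,0],"jaw": 0.5}
    - {"xyz": [0,0,0],"twist": [0,0,0],"jaw": 0.58}
    - {"xyz": [0,0,0],"twist": [0,0,0],"jaw": 0.68}
    - {"xyz": [0,0,0],"twist": [0,0,0],"jaw": 0.78}
    - {"xyz": [0,0,0],"twist": [0,0,0],"jaw": 0.78}
    - {"xyz": [0,0,0],"twist": [0,0,0],"jaw": 0.78}
    - {"xyz": [0,0,0],"twist": [0,0,0],"jaw": 0.78}
  newtons: 20

```text
time_s: 11.73
tool_pos: [0.5293, -0.169, 0.2261]
tool_rot: [179.9, 0.0, 178.7]
force: [-0.1, 6.2, 3.6]
grip_width: 0.0312
grasp_force: 20.0
```

Request:
servo_tool:
  plan:
    - {"xyz": [0,0,-0.5],"twist": [0,0,0],"jaw": 0.78}
    - {"xyz": [0,0,-1.5],"twist": [0,0,0],"jaw": 0.78}
    - {"xyz": [0,0,-3],"twist": [0,0,0],"jaw": 0.78}
    - {"xyz": [0,0,-5],"twist": [0,0,0],"jaw": 0.78}
    - {"xyz": [0,0,-7],"twist": [0,0,0],"jaw": 0.78}
    - {"xyz": [0,0,-9],"twist": [0,0,0],"jaw": 0.78}
    - {"xyz": [0,0,-10.5],"twist": [0,0,0],"jaw": 0.78}
    - {"xyz": [0,0,-11.5],"twist": [0,0,0],"jaw": 0.78}
    - {"xyz": [0,0,-11.5],"twist": [0,0,0],"jaw": 0.78}

```text
time_s: 12.48
tool_pos: [0.5292, -0.1716, 0.3434]
tool_rot: [-179.9, 0.3, 178.6]
force: [0.3, -0.7, -1.6]
grip_width: 0.0312
grasp_force: 20.0
```

Run:
```python
from h import *;from cell import env
o=env.get_obs();print(o['tool_pos'],togo(o,[.4879,.2401,.17],176.7),o['grip_width'])
```

```text
[ 0.52921026 -0.17160885  0.34340373] (array([ 5.17, 41.05,  0.88]), array([-0.05,  0.26,  1.86])) 0.031248672658200093
```

Request:
servo_tool:
  plan:
    - {"xyz": [0.2,2,0],"twist": [0,0,0],"jaw": 0.78}
    - {"xyz": [0.6,5,0],"twist": [0,0,0.2],"jaw": 0.78}
    - {"xyz": [1.1,8.5,0],"twist": [0,0,0.5],"jaw": 0.78}
    - {"xyz": [1.5,12,0],"twist": [0,0,0.8],"jaw": 0.78}
    - {"xyz": [2,15.5,0],"twist": [0,0,1.1],"jaw": 0.78}
    - {"xyz": [2.4,19,0],"twist": [0,0,1.4],"jaw": 0.78}
    - {"xyz": [2.8,22.5,0],"twist": [0,0,1.7],"jaw": 0.78}
    - {"xyz": [3.3,26,0],"twist": [0,0,1.9],"jaw": 0.78}
    - {"xyz": [3.7,29.5,0],"twist": [0,0,1.9],"jaw": 0.78}
    - {"xyz": [4.1,33,0],"twist": [0,0,1.9],"jaw": 0.78}

```text
time_s: 13.32
tool_pos: [0.495, 0.1616, 0.3398]
tool_rot: [-179.9, -0.1, 176.7]
force: [0.9, 0.2, -1.1]
grip_width: 0.0312
grasp_force: 20.0
```

Request:
servo_tool:
  plan:
    - {"xyz": [0.4,3,0],"twist": [0,0,0],"jaw": 0.78}
    - {"xyz": [0.7,5.5,0.5],"twist": [0,0,0],"jaw": 0.78}
    - {"xyz": [0.9,7,1],"twist": [0,0,0],"jaw": 0.78}
    - {"xyz": [0.9,7.8,1.5],"twist": [0,0,0],"jaw": 0.78}
    - {"xyz": [0.9,7.8,2],"twist": [0,0,0],"jaw": 0.78}
    - {"xyz": [0.9,7.8,2.5],"twist": [0,0,0],"jaw": 0.78}
    - {"xyz": [0.9,7.8,2.5],"twist": [0,0,0],"jaw": 0.78}
    - {"xyz": [0.9,7.8,2.5],"twist": [0,0,0],"jaw": 0.78}

```text
time_s: 13.98
tool_pos: [0.4917, 0.2368, 0.3153]
tool_rot: [-179.9, -0.0, 176.5]
force: [-0.4, -0.4, -1.4]
grip_width: 0.0316
grasp_force: 20.0
```

Run:
```python
from h import *;from cell import env
o=env.get_obs();print(o['tool_pos'],togo(o,[.4879,.2401,.0705],176.7),o['grip_width'])
```

```text
[0.49167896 0.23680543 0.31532997] (array([0.39, 0.32, 8.08]), array([-0.07, -0.03, -0.16])) 0.03156600782829796
```

Request:
servo_tool:
  plan:
    - {"xyz": [0.3,0.2,1],"twist": [0,0,0],"jaw": 0.78}
    - {"xyz": [0.3,0.2,2.5],"twist": [0,0,0],"jaw": 0.78}
    - {"xyz": [0.3,0.2,4],"twist": [0,0,0],"jaw": 0.78}
    - {"xyz": [0.3,0.2,4.8],"twist": [0,0,0],"jaw": 0.78}
    - {"xyz": [0.3,0.2,5],"twist": [0,0,0],"jaw": 0.78}
    - {"xyz": [0.3,0.2,5],"twist": [0,0,0],"jaw": 0.78}
    - {"xyz": [0.3,0.2,5],"twist": [0,0,0],"jaw": 0.78}
    - {"xyz": [0.3,0.2,5],"twist": [0,0,0],"jaw": 0.78}

```text
time_s: 14.65
tool_pos: [0.4888, 0.2412, 0.2667]
tool_rot: [179.9, 0.1, 176.7]
force: [0.1, -0.4, -1.9]
grip_width: 0.0316
grasp_force: 20.0
```

Run:
```python
from h import *;from cell import env
o=env.get_obs();print(o['tool_pos'],togo(o,[.4879,.2401,.0705],176.7),o['grip_width'])
```

```text
[0.48881361 0.24118074 0.2667111 ] (array([ 0.09, -0.12,  3.22]), array([0.06, 0.08, 0.01])) 0.03159560300919184
```

Request:
servo_tool:
  plan:
    - {"xyz": [0.1,-0.1,0.4],"twist": [0,0,0],"jaw": 0.78}
    - {"xyz": [0.1,-0.1,0.9],"twist": [0,0,0],"jaw": 0.78}
    - {"xyz": [0.1,-0.1,1.4],"twist": [0,0,0],"jaw": 0.78}
    - {"xyz": [0.1,-0.1,1.9],"twist": [0,0,0],"jaw": 0.78}
    - {"xyz": [0.1,-0.1,2.4],"twist": [0,0,0],"jaw": 0.78}
    - {"xyz": [0.1,-0.1,2.8],"twist": [0,0,0],"jaw": 0.78}
    - {"xyz": [0.1,-0.1,3.1],"twist": [0,0,0],"jaw": 0.78}
    - {"xyz": [0.1,-0.1,3.2],"twist": [0,0,0],"jaw": 0.78}
    - {"xyz": [0.1,-0.1,3.2],"twist": [0,0,0],"jaw": 0.78}

```text
time_s: 15.4
tool_pos: [0.4873, 0.2401, 0.2351]
tool_rot: [180.0, -0.1, 176.7]
force: [-5.4, -3.1, 8.9]
grip_width: 0.0312
grasp_force: 20.0
```

Roller b is in contact at 9 N, seated. Releasing, then heading for roller c.

Request:
servo_tool:
  plan:
    - {"xyz": [0,0,0],"twist": [0,0,0],"jaw": 0.6}
    - {"xyz": [0,0,0],"twist": [0,0,0],"jaw": 0.55}
    - {"xyz": [0,0,0],"twist": [0,0,0],"jaw": 0.48}
    - {"xyz": [0,0,0],"twist": [0,0,0],"jaw": 0.42}
    - {"xyz": [0,0,0],"twist": [0,0,0],"jaw": 0.42}

```text
time_s: 15.82
tool_pos: [0.4874, 0.2402, 0.2336]
tool_rot: [-180.0, 0.0, 176.7]
force: [-0.0, 0.7, -0.4]
grip_width: 0.0478
grasp_force: 0.0
```

Request:
servo_tool:
  plan:
    - {"xyz": [0,0,-0.5],"twist": [0,0,0],"jaw": 0.42}
    - {"xyz": [0,0,-1.5],"twist": [0,0,0],"jaw": 0.42}
    - {"xyz": [0,0,-3],"twist": [0,0,0],"jaw": 0.42}
    - {"xyz": [0,0,-5],"twist": [0,0,0],"jaw": 0.4}
    - {"xyz": [0,0,-7],"twist": [0,0,0],"jaw": 0.38}
    - {"xyz": [0,0,-9],"twist": [0,0,0],"jaw": 0.37}
    - {"xyz": [0,0,-10],"twist": [0,0,0],"jaw": 0.37}
    - {"xyz": [0,0,-10],"twist": [0,0,0],"jaw": 0.37}

```text
time_s: 16.48
tool_pos: [0.4883, 0.2404, 0.3371]
tool_rot: [179.8, 0.3, 176.7]
force: [1.0, 0.4, -0.1]
grip_width: 0.0547
grasp_force: 0.0
```

Run:
```python
from h import *;from cell import env
o=env.get_obs();print(o['tool_pos'],togo(o,[.5238,-.242,.17],178.8),o['grip_width'])
```

```text
[0.48825602 0.24041694 0.33706467] (array([ -6.32, -47.96,   0.16]), array([ 0.21,  0.27, -2.09])) 0.05465122215977749
```

Request:
servo_tool:
  plan:
    - {"xyz": [-0.4,-3,0],"twist": [0,0,0],"jaw": 0.37}
    - {"xyz": [-0.8,-6.5,0],"twist": [0,0,-0.4],"jaw": 0.37}
    - {"xyz": [-1.3,-10,0],"twist": [0,0,-0.8],"jaw": 0.37}
    - {"xyz": [-1.8,-13.5,0],"twist": [0,0,-1.2],"jaw": 0.37}
    - {"xyz": [-2.3,-17,0],"twist": [0,0,-1.6],"jaw": 0.37}
    - {"xyz": [-2.8,-20.5,0],"twist": [0,0,-2.1],"jaw": 0.37}
    - {"xyz": [-3.3,-24,0],"twist": [0,0,-2.1],"jaw": 0.37}
    - {"xyz": [-3.8,-27.5,0],"twist": [0,0,-2.1],"jaw": 0.37}
    - {"xyz": [-4.3,-31,0],"twist": [0,0,-2.1],"jaw": 0.37}
    - {"xyz": [-4.8,-34.5,0],"twist": [0,0,-2.1],"jaw": 0.37}

```text
time_s: 17.32
tool_pos: [0.5149, -0.1087, 0.3329]
tool_rot: [180.0, -0.1, 178.8]
force: [0.3, 0.5, -0.9]
grip_width: 0.0547
grasp_force: 0.0
```

Request:
servo_tool:
  plan:
    - {"xyz": [-0.5,-3.5,0],"twist": [0,0,0],"jaw": 0.37}
    - {"xyz": [-1,-7,0],"twist": [0,0,0],"jaw": 0.37}
    - {"xyz": [-1.2,-10,0],"twist": [0,0,0],"jaw": 0.37}
    - {"xyz": [-1.3,-12.5,0],"twist": [0,0,0],"jaw": 0.37}
    - {"xyz": [-1.3,-13.5,0],"twist": [0,0,0],"jaw": 0.37}
    - {"xyz": [-1.3,-13.5,0],"twist": [0,0,0],"jaw": 0.37}
    - {"xyz": [-1.3,-13.5,0],"twist": [0,0,0],"jaw": 0.37}
    - {"xyz": [-1.3,-13.5,0],"twist": [0,0,0],"jaw": 0.37}
    - {"xyz": [-1.3,-13.5,0],"twist": [0,0,0],"jaw": 0.37}
    - {"xyz": [-1.3,-13.5,0],"twist": [0,0,0],"jaw": 0.37}

```text
time_s: 18.15
tool_pos: [0.5262, -0.2405, 0.3337]
tool_rot: [179.9, 0.0, 179.0]
force: [0.7, -0.7, 0.8]
grip_width: 0.0548
grasp_force: 0.0
```

Run:
```python
from h import *;from cell import env
o=env.get_obs();print(o['tool_pos'],o['qpos'],togo(o,[.5238,-.242,.061],178.8),o['grip_width'])
T=env.read_camera("top");S=env.read_camera("side")
c=[T["img"][190:290,90:190,::-1],S["img"][225:325,280:380,::-1]]
cv2.imwrite("pics/h7.png",cv2.resize(np.hstack(c),None,fx=4,fy=4,interpolation=cv2.INTER_CUBIC))
```

```text
[ 0.52616894 -0.2405006   0.33366986] [-14.55772666  14.83938867  42.56726005 100.23557117 -10.75244618
  69.08086364 119.9017946 ] (array([ 0.24, -0.17, 10.87]), array([0.06, 0.01, 0.18])) 0.054815507264730244
```

View pics/h7.png

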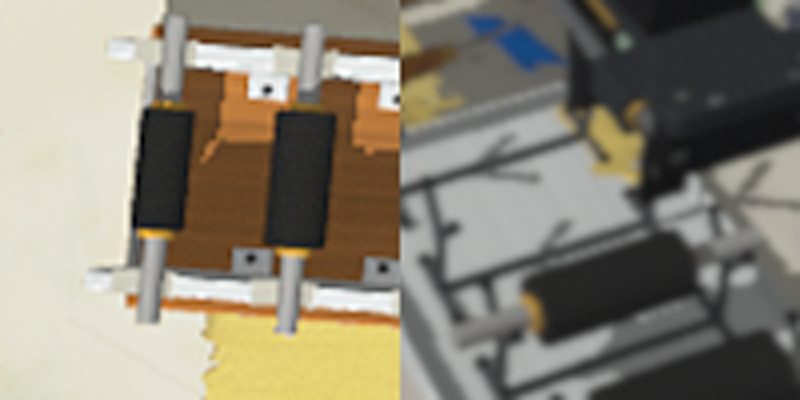

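Rollers a and b are seated in slots 1 and 2 (barrels at crop (163,168) and (300,178)). The gripper is over roller c, so I'll descend.

Request:
servo_tool:
  plan:
    - {"xyz": [0.1,-0.1,1],"twist": [0,0,0],"jaw": 0.37}
    - {"xyz": [0.2,-0.1,3.5],"twist": [0,0,0.1],"jaw": 0.37}
    - {"xyz": [0.2,-0.1,6],"twist": [0,0,0.1],"jaw": 0.37}
    - {"xyz": [0.2,-0.1,8],"twist": [0,0,0.1],"jaw": 0.37}
    - {"xyz": [0.2,-0.1,9.5],"twist": [0,0,0.1],"jaw": 0.37}
    - {"xyz": [0.2,-0.1,10.5],"twist": [0,0,0.1],"jaw": 0.37}
    - {"xyz": [0.2,-0.1,10.8],"twist": [0,0,0.1],"jaw": 0.37}
    - {"xyz": [0.2,-0.1,10.8],"twist": [0,0,0.1],"jaw": 0.37}
    - {"xyz": [0.2,-0.1,10.8],"twist": [0,0,0.1],"jaw": 0.37}

```text
time_s: 19.0
tool_pos: [0.524, -0.2435, 0.2263]
tool_rot: [-180.0, 0.1, 178.7]
force: [0.1, 0.1, 0.2]
grip_width: 0.0547
grasp_force: 0.0
```

Request:
servo_tool:
  plan:
    - {"xyz": [0,0,0],"twist": [0,0,0],"jaw": 0.45}
    - {"xyz": [0,0,0],"twist": [0,0,0],"jaw": 0.53}
    - {"xyz": [0,0,0],"twist": [0,0,0],"jaw": 0.63}
    - {"xyz": [0,0,0],"twist": [0,0,0],"jaw": 0.74}
    - {"xyz": [0,0,0],"twist": [0,0,0],"jaw": 0.74}
    - {"xyz": [0,0,0],"twist": [0,0,0],"jaw": 0.74}
    - {"xyz": [0,0,0],"twist": [0,0,0],"jaw": 0.74}
  newtons: 20

```text
time_s: 19.58
tool_pos: [0.524, -0.2427, 0.2261]
tool_rot: [179.9, 0.0, 178.7]
force: [-0.8, 2.8, 3.5]
grip_width: 0.0355
grasp_force: 20.0
```

Request:
servo_tool:
  plan:
    - {"xyz": [0,0,-0.5],"twist": [0,0,0],"jaw": 0.74}
    - {"xyz": [0,0,-1.5],"twist": [0,0,0],"jaw": 0.74}
    - {"xyz": [0,0,-3],"twist": [0,0,0],"jaw": 0.74}
    - {"xyz": [0,0,-5],"twist": [0,0,0],"jaw": 0.74}
    - {"xyz": [0,0,-7],"twist": [0,0,0],"jaw": 0.74}
    - {"xyz": [0,0,-9],"twist": [0,0,0],"jaw": 0.74}
    - {"xyz": [0,0,-10.5],"twist": [0,0,0],"jaw": 0.74}
    - {"xyz": [0,0,-11.5],"twist": [0,0,0],"jaw": 0.74}
    - {"xyz": [0,0,-11.5],"twist": [0,0,0],"jaw": 0.74}

```text
time_s: 20.33
tool_pos: [0.524, -0.2443, 0.3434]
tool_rot: [-179.9, 0.2, 178.7]
force: [0.5, -0.4, -2.3]
grip_width: 0.0355
grasp_force: 20.0
```

Run:
```python
from h import *;from cell import env
o=env.get_obs();print(o['tool_pos'],togo(o,[.4837,.1662,.17],176.7),o['grip_width'])
```

```text
[ 0.52399799 -0.24430294  0.3433939 ] (array([ 4.98, 40.95,  0.86]), array([-0.07,  0.24,  1.98])) 0.03551424274224253
```

Request:
servo_tool:
  plan:
    - {"xyz": [0.2,2,0],"twist": [0,0,0],"jaw": 0.74}
    - {"xyz": [0.6,5,0],"twist": [0,0,0.2],"jaw": 0.74}
    - {"xyz": [1.1,8.5,0],"twist": [0,0,0.5],"jaw": 0.74}
    - {"xyz": [1.5,12,0],"twist": [0,0,0.8],"jaw": 0.74}
    - {"xyz": [2,15.5,0],"twist": [0,0,1.1],"jaw": 0.74}
    - {"xyz": [2.4,19,0],"twist": [0,0,1.4],"jaw": 0.74}
    - {"xyz": [2.8,22.5,0],"twist": [0,0,1.7],"jaw": 0.74}
    - {"xyz": [3.3,26,0],"twist": [0,0,1.9],"jaw": 0.74}
    - {"xyz": [3.7,29.5,0],"twist": [0,0,1.9],"jaw": 0.74}
    - {"xyz": [4.1,33,0],"twist": [0,0,1.9],"jaw": 0.74}

```text
time_s: 21.17
tool_pos: [0.4892, 0.0889, 0.3399]
tool_rot: [-180.0, -0.1, 176.8]
force: [1.5, 0.6, -1.1]
grip_width: 0.0355
grasp_force: 20.0
```

Request:
servo_tool:
  plan:
    - {"xyz": [0.4,3,0],"twist": [0,0,0],"jaw": 0.74}
    - {"xyz": [0.7,5.5,0.5],"twist": [0,0,0],"jaw": 0.74}
    - {"xyz": [0.9,7,1],"twist": [0,0,0],"jaw": 0.74}
    - {"xyz": [1,7.8,1.5],"twist": [0,0,0],"jaw": 0.74}
    - {"xyz": [1,7.9,2],"twist": [0,0,0],"jaw": 0.74}
    - {"xyz": [1,7.9,2.5],"twist": [0,0,0],"jaw": 0.74}
    - {"xyz": [1,7.9,2.5],"twist": [0,0,0],"jaw": 0.74}
    - {"xyz": [1,7.9,2.5],"twist": [0,0,0],"jaw": 0.74}
    - {"xyz": [1,7.9,2.5],"twist": [0,0,0],"jaw": 0.74}

```text
time_s: 21.92
tool_pos: [0.4849, 0.1656, 0.3159]
tool_rot: [-180.0, 0.0, 176.7]
force: [-0.1, -0.6, -0.9]
grip_width: 0.0357
grasp_force: 20.0
```

Run:
```python
from h import *;from cell import env
o=env.get_obs();print(o['tool_pos'],togo(o,[.4837,.1662,.0705],176.7),o['grip_width'])
```

```text
[0.48490385 0.1655624  0.31593357] (array([0.13, 0.06, 8.14]), array([-0.01,  0.02, -0.02])) 0.03572807587555615
```

Request:
servo_tool:
  plan:
    - {"xyz": [0.1,0,1],"twist": [0,0,0],"jaw": 0.74}
    - {"xyz": [0.1,0,2.5],"twist": [0,0,0],"jaw": 0.74}
    - {"xyz": [0.1,0,4],"twist": [0,0,0],"jaw": 0.74}
    - {"xyz": [0.1,0,4.8],"twist": [0,0,0],"jaw": 0.74}
    - {"xyz": [0.1,0,5],"twist": [0,0,0],"jaw": 0.74}
    - {"xyz": [0.1,0,5],"twist": [0,0,0],"jaw": 0.74}
    - {"xyz": [0.1,0,5],"twist": [0,0,0],"jaw": 0.74}
    - {"xyz": [0.1,0,5],"twist": [0,0,0],"jaw": 0.74}

```text
time_s: 22.58
tool_pos: [0.4839, 0.1672, 0.2666]
tool_rot: [180.0, 0.1, 176.8]
force: [0.6, -0.7, -1.4]
grip_width: 0.0354
grasp_force: 20.0
```

Run:
```python
from h import *;from cell import env
o=env.get_obs();print(o['tool_pos'],togo(o,[.4837,.1662,.0705],176.7),o['grip_width'])
```

```text
[0.48392522 0.16718498 0.26660105] (array([ 0.02, -0.1 ,  3.21]), array([0.05, 0.08, 0.12])) 0.035448490935300836
```

Request:
servo_tool:
  plan:
    - {"xyz": [0,-0.1,0.4],"twist": [0,0,0.1],"jaw": 0.74}
    - {"xyz": [0,-0.1,0.9],"twist": [0,0,0.1],"jaw": 0.74}
    - {"xyz": [0,-0.1,1.4],"twist": [0,0,0.1],"jaw": 0.74}
    - {"xyz": [0,-0.1,1.9],"twist": [0,0,0.1],"jaw": 0.74}
    - {"xyz": [0,-0.1,2.4],"twist": [0,0,0.1],"jaw": 0.74}
    - {"xyz": [0,-0.1,2.8],"twist": [0,0,0.1],"jaw": 0.74}
    - {"xyz": [0,-0.1,3.1],"twist": [0,0,0.1],"jaw": 0.74}
    - {"xyz": [0,-0.1,3.2],"twist": [0,0,0.1],"jaw": 0.74}
    - {"xyz": [0,-0.1,3.2],"twist": [0,0,0.1],"jaw": 0.74}

```text
time_s: 23.33
tool_pos: [0.4835, 0.1662, 0.2351]
tool_rot: [180.0, -0.1, 176.7]
force: [-5.8, -1.3, 11.6]
grip_width: 0.0352
grasp_force: 20.0
```

Roller c is seated. Releasing and moving to roller d.

Request:
servo_tool:
  plan:
    - {"xyz": [0,0,0],"twist": [0,0,0],"jaw": 0.56}
    - {"xyz": [0,0,0],"twist": [0,0,0],"jaw": 0.5}
    - {"xyz": [0,0,0],"twist": [0,0,0],"jaw": 0.42}
    - {"xyz": [0,0,0],"twist": [0,0,0],"jaw": 0.37}
    - {"xyz": [0,0,0],"twist": [0,0,0],"jaw": 0.37}

```text
time_s: 23.75
tool_pos: [0.4834, 0.1661, 0.2336]
tool_rot: [-180.0, 0.0, 176.7]
force: [-0.3, -0.3, -0.9]
grip_width: 0.0524
grasp_force: 0.0
```

Request:
servo_tool:
  plan:
    - {"xyz": [0,0,-0.5],"twist": [0,0,0],"jaw": 0.37}
    - {"xyz": [0,0,-1.5],"twist": [0,0,0],"jaw": 0.37}
    - {"xyz": [0,0,-3],"twist": [0,0,0],"jaw": 0.37}
    - {"xyz": [0,0,-5],"twist": [0,0,0],"jaw": 0.37}
    - {"xyz": [0,0,-7],"twist": [0,0,0],"jaw": 0.35}
    - {"xyz": [0,0,-9],"twist": [0,0,0],"jaw": 0.32}
    - {"xyz": [0,0,-10],"twist": [0,0,0],"jaw": 0.32}
    - {"xyz": [0,0,-10],"twist": [0,0,0],"jaw": 0.32}

```text
time_s: 24.42
tool_pos: [0.4844, 0.1663, 0.3369]
tool_rot: [179.8, 0.3, 176.7]
force: [0.8, -0.1, -1.2]
grip_width: 0.0588
grasp_force: 0.0
```

Run:
```python
from h import *;from cell import env
o=env.get_obs();print(o['tool_pos'],togo(o,[.5253,-.3165,.17],178.8),o['grip_width'])
```

```text
[0.48439089 0.1662855  0.33690843] (array([ -6.85, -47.97,   0.17]), array([ 0.18,  0.28, -2.08])) 0.05884051914321959
```

Request:
servo_tool:
  plan:
    - {"xyz": [-0.4,-3,0],"twist": [0,0,0],"jaw": 0.32}
    - {"xyz": [-0.9,-6.5,0],"twist": [0,0,-0.4],"jaw": 0.32}
    - {"xyz": [-1.4,-10,0],"twist": [0,0,-0.8],"jaw": 0.32}
    - {"xyz": [-1.9,-13.5,0],"twist": [0,0,-1.2],"jaw": 0.32}
    - {"xyz": [-2.4,-17,0],"twist": [0,0,-1.6],"jaw": 0.32}
    - {"xyz": [-2.9,-20.5,0],"twist": [0,0,-2.1],"jaw": 0.32}
    - {"xyz": [-3.4,-24,0],"twist": [0,0,-2.1],"jaw": 0.32}
    - {"xyz": [-3.9,-27.5,0],"twist": [0,0,-2.1],"jaw": 0.32}
    - {"xyz": [-4.4,-31,0],"twist": [0,0,-2.1],"jaw": 0.32}
    - {"xyz": [-4.9,-34.5,0],"twist": [0,0,-2.1],"jaw": 0.32}

```text
time_s: 25.25
tool_pos: [0.5121, -0.1827, 0.3329]
tool_rot: [180.0, -0.1, 178.8]
force: [0.2, -0.4, 0.6]
grip_width: 0.0589
grasp_force: 0.0
```

Request:
servo_tool:
  plan:
    - {"xyz": [-0.5,-3.5,0],"twist": [0,0,0],"jaw": 0.32}
    - {"xyz": [-1,-7,0],"twist": [0,0,0],"jaw": 0.32}
    - {"xyz": [-1.4,-10,0],"twist": [0,0,0],"jaw": 0.32}
    - {"xyz": [-1.7,-12.5,0],"twist": [0,0,0],"jaw": 0.32}
    - {"xyz": [-1.7,-13.5,0],"twist": [0,0,0],"jaw": 0.32}
    - {"xyz": [-1.7,-13.5,0],"twist": [0,0,0],"jaw": 0.32}
    - {"xyz": [-1.7,-13.5,0],"twist": [0,0,0],"jaw": 0.32}
    - {"xyz": [-1.7,-13.5,0],"twist": [0,0,0],"jaw": 0.32}
    - {"xyz": [-1.7,-13.5,0],"twist": [0,0,0],"jaw": 0.32}
    - {"xyz": [-1.7,-13.5,0],"twist": [0,0,0],"jaw": 0.32}

```text
time_s: 26.08
tool_pos: [0.5273, -0.3147, 0.3337]
tool_rot: [179.9, 0.0, 179.0]
force: [-0.3, 0.0, 0.7]
grip_width: 0.0592
grasp_force: 0.0
```

Run:
```python
from h import *;from cell import env
o=env.get_obs();print(o['tool_pos'],o['qpos'],togo(o,[.5253,-.3165,.061],178.8),o['grip_width'])
```

```text
[ 0.52732832 -0.31474307  0.3337303 ] [ -7.82540622  20.47871225  44.86631294  95.18321574 -15.24115598
  70.66317149 129.29704019] (array([ 0.2 , -0.19, 10.87]), array([0.07, 0.02, 0.16])) 0.059212093778932835
```

Request:
servo_tool:
  plan:
    - {"xyz": [0.1,-0.1,1],"twist": [0,0,0],"jaw": 0.32}
    - {"xyz": [0.2,-0.1,3.5],"twist": [0,0,0.1],"jaw": 0.32}
    - {"xyz": [0.2,-0.1,6],"twist": [0,0,0.1],"jaw": 0.32}
    - {"xyz": [0.2,-0.1,8],"twist": [0,0,0.1],"jaw": 0.32}
    - {"xyz": [0.2,-0.1,9.5],"twist": [0,0,0.1],"jaw": 0.32}
    - {"xyz": [0.2,-0.1,10.5],"twist": [0,0,0.1],"jaw": 0.32}
    - {"xyz": [0.2,-0.1,10.8],"twist": [0,0,0.1],"jaw": 0.32}
    - {"xyz": [0.2,-0.1,10.8],"twist": [0,0,0.1],"jaw": 0.32}
    - {"xyz": [0.2,-0.1,10.8],"twist": [0,0,0.1],"jaw": 0.32}

```text
time_s: 26.83
tool_pos: [0.5251, -0.3176, 0.2264]
tool_rot: [-180.0, 0.1, 178.7]
force: [0.5, -0.4, 1.0]
grip_width: 0.0594
grasp_force: 0.0
```

Request:
servo_tool:
  plan:
    - {"xyz": [0,0,0],"twist": [0,0,0],"jaw": 0.4}
    - {"xyz": [0,0,0],"twist": [0,0,0],"jaw": 0.48}
    - {"xyz": [0,0,0],"twist": [0,0,0],"jaw": 0.58}
    - {"xyz": [0,0,0],"twist": [0,0,0],"jaw": 0.7}
    - {"xyz": [0,0,0],"twist": [0,0,0],"jaw": 0.7}
    - {"xyz": [0,0,0],"twist": [0,0,0],"jaw": 0.7}
    - {"xyz": [0,0,0],"twist": [0,0,0],"jaw": 0.7}
  newtons: 20

```text
time_s: 27.42
tool_pos: [0.5252, -0.3168, 0.226]
tool_rot: [179.9, 0.0, 178.8]
force: [-0.9, 3.8, 3.8]
grip_width: 0.0395
grasp_force: 20.0
```

Request:
servo_tool:
  plan:
    - {"xyz": [0,0,-0.5],"twist": [0,0,0],"jaw": 0.7}
    - {"xyz": [0,0,-1.5],"twist": [0,0,0],"jaw": 0.7}
    - {"xyz": [0,0,-3],"twist": [0,0,0],"jaw": 0.7}
    - {"xyz": [0,0,-5],"twist": [0,0,0],"jaw": 0.7}
    - {"xyz": [0,0,-7],"twist": [0,0,0],"jaw": 0.7}
    - {"xyz": [0,0,-9],"twist": [0,0,0],"jaw": 0.7}
    - {"xyz": [0,0,-10.5],"twist": [0,0,0],"jaw": 0.7}
    - {"xyz": [0,0,-11.5],"twist": [0,0,0],"jaw": 0.7}
    - {"xyz": [0,0,-11.5],"twist": [0,0,0],"jaw": 0.7}

```text
time_s: 28.17
tool_pos: [0.5249, -0.3186, 0.3435]
tool_rot: [-179.9, 0.2, 178.7]
force: [0.5, -0.6, -2.1]
grip_width: 0.0393
grasp_force: 20.0
```

Run:
```python
from h import *;from cell import env
o=env.get_obs();print(o['tool_pos'],togo(o,[.4794,.0924,.17],176.7),o['grip_width'])
```

```text
[ 0.52493848 -0.3186461   0.34354112] (array([ 5.51, 40.99,  0.84]), array([-0.12,  0.24,  1.97])) 0.03934030633558109
```

Request:
servo_tool:
  plan:
    - {"xyz": [0.2,2,0],"twist": [0,0,0],"jaw": 0.7}
    - {"xyz": [0.7,5,0],"twist": [0,0,0.2],"jaw": 0.7}
    - {"xyz": [1.2,8.5,0],"twist": [0,0,0.5],"jaw": 0.7}
    - {"xyz": [1.7,12,0],"twist": [0,0,0.8],"jaw": 0.7}
    - {"xyz": [2.2,15.5,0],"twist": [0,0,1.1],"jaw": 0.7}
    - {"xyz": [2.6,19,0],"twist": [0,0,1.4],"jaw": 0.7}
    - {"xyz": [3.1,22.5,0],"twist": [0,0,1.7],"jaw": 0.7}
    - {"xyz": [3.6,26,0],"twist": [0,0,1.9],"jaw": 0.7}
    - {"xyz": [4.1,29.5,0],"twist": [0,0,1.9],"jaw": 0.7}
    - {"xyz": [4.5,33,0],"twist": [0,0,1.9],"jaw": 0.7}

```text
time_s: 29.0
tool_pos: [0.4861, 0.0148, 0.34]
tool_rot: [-180.0, -0.0, 176.8]
force: [0.5, -0.7, -1.6]
grip_width: 0.0397
grasp_force: 20.0
```

Request:
servo_tool:
  plan:
    - {"xyz": [0.4,3,0],"twist": [0,0,0],"jaw": 0.7}
    - {"xyz": [0.8,5.5,0.5],"twist": [0,0,0],"jaw": 0.7}
    - {"xyz": [1,7,1],"twist": [0,0,0],"jaw": 0.7}
    - {"xyz": [1.1,7.8,1.5],"twist": [0,0,0],"jaw": 0.7}
    - {"xyz": [1.1,7.9,2],"twist": [0,0,0],"jaw": 0.7}
    - {"xyz": [1.1,7.9,2.5],"twist": [0,0,0],"jaw": 0.7}
    - {"xyz": [1.1,7.9,2.5],"twist": [0,0,0],"jaw": 0.7}
    - {"xyz": [1.1,7.9,2.5],"twist": [0,0,0],"jaw": 0.7}
    - {"xyz": [1.1,7.9,2.5],"twist": [0,0,0],"jaw": 0.7}

```text
time_s: 29.75
tool_pos: [0.4809, 0.0917, 0.3159]
tool_rot: [-180.0, 0.0, 176.7]
force: [-0.8, -0.1, -1.4]
grip_width: 0.0396
grasp_force: 20.0
```

Run:
```python
from h import *;from cell import env
o=env.get_obs();print(o['tool_pos'],togo(o,[.4794,.0924,.0705],176.7),o['grip_width'])
```

```text
[0.48087539 0.09168985 0.31588821] (array([0.15, 0.06, 8.14]), array([-0.  ,  0.02, -0.01])) 0.03958133264110303
```

Request:
servo_tool:
  plan:
    - {"xyz": [0.1,0,1],"twist": [0,0,0],"jaw": 0.7}
    - {"xyz": [0.1,0,2.5],"twist": [0,0,0],"jaw": 0.7}
    - {"xyz": [0.1,0,4],"twist": [0,0,0],"jaw": 0.7}
    - {"xyz": [0.1,0,4.8],"twist": [0,0,0],"jaw": 0.7}
    - {"xyz": [0.1,0,5],"twist": [0,0,0],"jaw": 0.7}
    - {"xyz": [0.1,0,5],"twist": [0,0,0],"jaw": 0.7}
    - {"xyz": [0.1,0,5],"twist": [0,0,0],"jaw": 0.7}
    - {"xyz": [0.1,0,5],"twist": [0,0,0],"jaw": 0.7}

```text
time_s: 30.42
tool_pos: [0.48, 0.093, 0.2666]
tool_rot: [180.0, 0.1, 176.8]
force: [0.4, -0.4, -1.9]
grip_width: 0.0394
grasp_force: 20.0
```

Run:
```python
from h import *;from cell import env
o=env.get_obs();print(o['tool_pos'],togo(o,[.4794,.0924,.0705],176.7),o['grip_width'])
```

```text
[0.48004495 0.09303153 0.26655208] (array([ 0.07, -0.07,  3.21]), array([0.04, 0.08, 0.11])) 0.03936600568638509
```

Request:
servo_tool:
  plan:
    - {"xyz": [0.1,-0.1,0.4],"twist": [0,0,0.1],"jaw": 0.7}
    - {"xyz": [0.1,-0.1,0.9],"twist": [0,0,0.1],"jaw": 0.7}
    - {"xyz": [0.1,-0.1,1.4],"twist": [0,0,0.1],"jaw": 0.7}
    - {"xyz": [0.1,-0.1,1.9],"twist": [0,0,0.1],"jaw": 0.7}
    - {"xyz": [0.1,-0.1,2.4],"twist": [0,0,0.1],"jaw": 0.7}
    - {"xyz": [0.1,-0.1,2.8],"twist": [0,0,0.1],"jaw": 0.7}
    - {"xyz": [0.1,-0.1,3.1],"twist": [0,0,0.1],"jaw": 0.7}
    - {"xyz": [0.1,-0.1,3.2],"twist": [0,0,0.1],"jaw": 0.7}
    - {"xyz": [0.1,-0.1,3.2],"twist": [0,0,0.1],"jaw": 0.7}

```text
time_s: 31.17
tool_pos: [0.4786, 0.0922, 0.2349]
tool_rot: [180.0, -0.1, 176.7]
force: [-5.8, -0.8, 11.0]
grip_width: 0.0391
grasp_force: 20.0
```

Request:
servo_tool:
  plan:
    - {"xyz": [0,0,0],"twist": [0,0,0],"jaw": 0.52}
    - {"xyz": [0,0,0],"twist": [0,0,0],"jaw": 0.46}
    - {"xyz": [0,0,0],"twist": [0,0,0],"jaw": 0.38}
    - {"xyz": [0,0,0],"twist": [0,0,0],"jaw": 0.34}
    - {"xyz": [0,0,0],"twist": [0,0,0],"jaw": 0.34}

```text
time_s: 31.58
tool_pos: [0.4785, 0.0921, 0.2336]
tool_rot: [-180.0, 0.0, 176.7]
force: [0.3, -0.5, -0.6]
grip_width: 0.0554
grasp_force: 0.0
```

Request:
servo_tool:
  plan:
    - {"xyz": [0,0,-0.5],"twist": [0,0,0],"jaw": 0.34}
    - {"xyz": [0,0,-1.5],"twist": [0,0,0],"jaw": 0.34}
    - {"xyz": [0,0,-3],"twist": [0,0,0],"jaw": 0.34}
    - {"xyz": [0,0,-5],"twist": [0,0,0],"jaw": 0.34}
    - {"xyz": [0,0,-7],"twist": [0,0,0],"jaw": 0.34}
    - {"xyz": [0,0,-9],"twist": [0,0,0],"jaw": 0.34}
    - {"xyz": [0,0,-11],"twist": [0,0,0],"jaw": 0.34}
    - {"xyz": [0,0,-12],"twist": [0,0,0],"jaw": 0.34}

```text
time_s: 32.25
tool_pos: [0.4792, 0.0919, 0.3572]
tool_rot: [179.9, 0.2, 176.7]
force: [0.9, -0.5, 0.5]
grip_width: 0.0575
grasp_force: 0.0
```

Request:
servo_tool:
  plan:
    - {"xyz": [-0.3,-2,0],"twist": [0,0,0],"jaw": 0.34}
    - {"xyz": [-0.7,-5,0],"twist": [0,0,0],"jaw": 0.34}
    - {"xyz": [-1.2,-8.5,0],"twist": [0,0,0],"jaw": 0.34}
    - {"xyz": [-1.7,-12,0],"twist": [0,0,0],"jaw": 0.34}
    - {"xyz": [-2.2,-15.5,0],"twist": [0,0,0],"jaw": 0.34}
    - {"xyz": [-2.7,-19,0],"twist": [0,0,0],"jaw": 0.34}
    - {"xyz": [-3.2,-22.5,0],"twist": [0,0,0],"jaw": 0.34}
    - {"xyz": [-3.5,-25,0],"twist": [0,0,0],"jaw": 0.34}
    - {"xyz": [-3.5,-26,0],"twist": [0,0,0],"jaw": 0.34}
    - {"xyz": [-3.5,-26,0],"twist": [0,0,0],"jaw": 0.34}

```text
time_s: 33.08
tool_pos: [0.4979, -0.1723, 0.354]
tool_rot: [-179.9, -0.0, 176.4]
force: [-0.5, 0.7, 0.7]
grip_width: 0.0575
grasp_force: 0.0
```

Run:
```python
from h import *;from cell import env
T=env.read_camera("top");S=env.read_camera("side")
c=[T["img"][180:290,100:265,::-1],S["img"][140:250,170:335,::-1]]
cv2.imwrite("pics/end.png",cv2.resize(np.hstack(c),None,fx=2.4,fy=2.4,interpolation=cv2.INTER_CUBIC))
```

```text
(no output)
```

View pics/end.png

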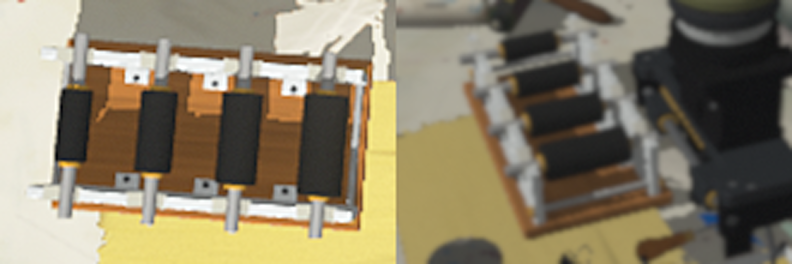

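All four rollers sit level in the rack in the order a, b, c, d (barrels at crop columns 74, 157, 240 and 323), midway between the cheeks, and the gripper is clear. Handing in.

```bash
python3 -c "
from cell import env
print(env.sign_off())"
```

```text
the job is handed in; nothing more can be done
None
```

All four rollers are in the rack in the same left-to-right order (a, b, c, d), both spindle ends down in opposite notches and the rubber midway between the cheeks in the final camera view; the job was handed in at about 33 s.

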